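Unsnap the storage box lid and hang it on the lid stand

ROBOT

A 6-joint arm with a two-finger parallel gripper is mounted at the origin on the work surface. World frame = base frame: x ahead of the robot, y to its left, z up, the work surface at z = 0. Lengths are in m, angles in rad, forces in N, time in s.
With the tool pointing down it reaches from about 0.275 to 0.825 m from the base axis. Payload 4.9 kg.
Tool frame: the origin (TCP) lies midway between the tips of the shut fingers; the grasp point (between the pads) lies 19 mm behind it (grip_point_offset is the distance from the TCP to the grasp point, in m); z points along the fingers, y is the line along which they close (so a half turn about z gives the same grasp; the last joint's range is limited). The gripper opens to 85 mm and grips with 20 to 120 N. Pads are 22 mm wide; open, the fingers measure 114 mm over their backs; the gripper's body (76 mm by 85 mm) begins 54 mm behind the grasp point. The pads swing forward as they close: fully open they stand 13 mm farther back than shut.
Start: joints at [1.04, 0.326, -0.193, 1.052, 0, 1.437], TCP at [0.213, 0.507, 0.231] pointing down, gripper open.
Joint ranges: [-2.65, 2.65], [-0.97, 1.79], [-1.3, 1.35], [-1.93, 2.1], [-1.47, 1.37], [-3.14, 3.14]. Speed limits (rad/s): [2.57, 2.57, 3.14, 3.14, 3.14, 3.14].

INTERFACE

Orientations are given as a rotation vector (axis times angle).
In Python, from cell import * gives the robot as it stands. Calls block until the motion is done:
- movep(position, orientation): joint-space move of the TCP to a pose.
- move_l(position, velocity=0.15, rot=None, until_force=None): straight line of the TCP; rot=None keeps the orientation; velocity is the mean speed in m/s. With until_force (N) it stops when the force on the tool has changed by that much, and returns True; else False.
- set_joints(angles): joint-space move.
- let_go() and grab(newtons=None): open the fingers fully, or close them until they stop; newtons is the grip in N (None keeps the last).
- sleep(seconds).
- ik(position, orientation): joint angles nearest the present ones, or None.
- get_state(): the state.
- grab_frame(name): name is "scene" or "side" or "wrist"; returns a dict with "img" (420x560x3 uint8, red, green, blue), "fx", "fy", "cx", "cy" (pixels), "cam_to_world" (4x4, takes a point from camera to world coordinates); the wrist camera has in their place "T_tool_cam" (4x4, takes a point from camera to tool coordinates, whose origin is the TCP and whose axes are the flange's). Camera axes: x right, y down, z forward; pixel columns grow to the right and rows downward; lengths in m; the calibration is good to about 2 mm. A picture is of the moment at which its call begins: read the wrist's pose just before it. There is no depth.
A pose or a line that the arm cannot do raises MotionError and nothing moves.
- sign_off(): hands the job in; it is judged then, once.
Trained networks look in the newest picture that a camera, given by its name, has taken for a name from the list of things; names that differ only in an ending like _2 or _b are one class to them, and where a whole thing is asked for, a point or a joint stands for the part that bears it (a point fixed in the world has none). Each returns a list of dicts, best first, with "score" (0 to 1); they miss things now and then, are a little off and sometimes report something else, mostly with a low value. They report only what shows in the picture. A call takes as long as a camera call. They do not tell look-alikes from the thing itself.
- spot_in(camera, name): "centre" ([column, row] in pixels, amid what is visible of it).
- silhouettes(camera, name): "mask" (420x560 bool, what is visible of it) and "centre" ([column, row] in pixels, amid what is visible of it).
- tip_of(camera, name): "centre" ([column, row] in pixels: a listed point, or the origin of a listed thing).
The state is a dict: "clock": time; "q": joint angles; "joint_velocities": joint speeds; "tau": joint torques, N m; "position": TCP position; "eef_rot": TCP orientation; "contact_force": force on the tool from outside, world axes, zero at the start; "wrist_torque": the same for the moment, N m; "finger_gap": opening from 0.0 (shut) to 1.0 (fully open); "grasp_force": force on a finger pad.
Only numpy, scipy, OpenCV 4.12 (cv2) and the standard library are available. Lean on these libraries where they do the work, as an engineer would, in place of code of your own. Each camera call takes 0.05 s, during which the arm holds its last target. There are 200 camera calls.

TASK

Open the red storage box: squeeze the two upright tabs on its white lid towards each other to free the catches, and lift the lid off. Then hang the lid by its two holes on the two steel pegs of the sloping wooden stand, top side out, so that it lies flat on both rails, and let go. Leave the box standing on the table where it is, and leave the other things alone.

Things in the scene. Friction and masses are not known exactly. Their poses are not given: they have to be found in the camera images.
- box: red plastic storage box, 150 x 114 x 62 mm (x, y, z), standing loose on the table, about 0.6 kg; origin at the centre of its underside, z up. Inside, below the middle of each long side, a ledge catches the lid's barbs (overlap 4 mm)
- lid: white snap lid on the box, a flat plate 156 x 120 x 6 mm, about 0.14 kg; origin at the centre of the plate's underside (62 mm above the table while on the box), z out of its top, x along its length towards the end with the two holes. Two upright tabs face each other across the middle of its top, at y = +28 and -28 (outer faces, 56 mm over both), free for fingers from above
- tab_left (a joint): travel of the upright tab at the lid's +y side towards the middle, m: 0 sprung out and caught, 0.007 fully pressed, at a stop; free of the catch from about 0.005. It rises 27 mm above the plate's top, is 26 mm wide along x, 8 mm thick; spring 3 N at rest, 9 N fully in
- tab_right (a joint): the same for the tab at the lid's -y side. Fully pressed, the two measure 42 mm over both and stand firm, so that the lid can be carried by them
- lid_hole_left (a point): centre, at the plate's underside, of the lid's round through hole at its +y side: x = +60, y = +44 mm in the lid's frame, 13 mm wide
- lid_hole_right (a point): the same for the hole at its -y side, x = +60, y = -44 mm
- lid_tail (a point): point on the lid's underside near the end without holes: x = -70, y = 0 in the lid's frame. Under the plate the tabs' barbs reach 14 mm down, within |y| = 28 mm, and two end ribs 6 mm down, within |y| = 20 mm
- stand: fixed wooden lid stand with two steel pegs, 160 x 108 mm on the table, 133 mm tall; origin at the centre of its underside, z up. Two parallel rails, 190 mm long, 20 mm wide, at y = +44 and -44, open between them, rise towards the stand's +x at 34 degrees to the table; their top faces pass 80 mm above the origin. A hung lid lies on them, holed end uphill, centre above the origin
- peg_left (a point): foot of the peg at the stand's +y side, on the rail's top face, 60 mm uphill of the rails' middle, y = +44 mm. The peg stands square to the rail (so it leans 34 degrees towards the stand's -x), 8 mm thick, 24 mm long, tapered over its last 7 mm to a 3 mm tip
- peg_right (a point): foot of the like peg at the stand's -y side, y = -44 mm
- rest_tail (a point): point in the plane of the rails' top faces, midway between them, 70 mm downhill of their middle: the lid's tail point comes here when the lid is hung
- egg_cup_near: white ceramic egg cup, 48 wide, 58 tall, nearer the robot; a bystander, origin at its underside
- egg_cup_far: the same white ceramic egg cup, farther from the robot; a bystander, origin at its underside
- spoon: stainless steel spoon 170 long lying between box and stand; a bystander, origin at its underside
- butter_dish: glass butter dish with its lid on, 175 x 105 x 78 (x, y, z); a bystander, origin at its underside
- jam_jar: jam jar, 68 wide, 95 tall; a bystander, origin at its underside
- mug: mug, 80 wide, 88 tall, handle at its +y; a bystander, origin at its underside
Not all that is in view belongs to the job. There is more than one size of the stand; the one meant has the size given above. Several things have the shape of the lid; the one meant has the colours described above.

How it is judged:
By the outcome, as a careful person would: the job done as asked, in the order asked, and still so for the second after the job is handed in, with the robot touching nothing.
It also fails if it takes over 48 s, if anything falls off the work surface, if the arm or the gripper's body presses on something with over 40 N, if the wrist force passes 120 N, or if a joint passes its speed limit or range.

## Working session

There is one attempt and no reset: what is moved stays moved. The work goes in short steps, each a Python script; the robot and the scene stay as the last script left them, time stands still between calls to the robot, and variables do not carry over. Pictures are saved under pics/ and viewed, at most 10 in all, crops included, and the job is handed in when it is done.

```bash
mkdir -p pics; ls
python3 - <<'E'
from cell import *
import cv2,numpy as np
ims=[]
for n in ("scene","side"):
    f=grab_frame(n); ims.append(f["img"]); print(n,f["fx"],f["cx"],f["cy"],np.round(f["cam_to_world"],3).tolist())
    for t in ("box","lid","stand","lid_hole_left","lid_hole_right","lid_tail","peg_left","peg_right","rest_tail","tab_left","tab_right"):
        print(t,[(np.round(d["centre"]).tolist(),round(d["score"],2)) for d in tip_of(n,t)[:4]])
    cv2.imwrite(f"pics/{n}.png",f["img"][:,:,::-1])
print(get_state())
E
```

```text
pics
scene 386.60595832891937 285.20740814856794 205.2188131972149 [[-0.478, 0.62, -0.622, 1.12], [0.878, 0.343, -0.333, 0.336], [0.007, -0.706, -0.708, 0.824], [0.0, 0.0, 0.0, 1.0]]
box [([366.0, 279.0], 0.96)]
lid [([367.0, 267.0], 0.95), ([414.0, 235.0], 0.85)]
stand [([243.0, 158.0], 0.81), ([201.0, 218.0], 0.78), ([363.0, 279.0], 0.35)]
lid_hole_left [([430.0, 253.0], 0.96), ([379.0, 290.0], 0.61)]
lid_hole_right [([343.0, 274.0], 0.61), ([398.0, 243.0], 0.61), ([175.0, 172.0], 0.26)]
lid_tail [([416.0, 214.0], 0.91), ([377.0, 247.0], 0.83)]
peg_left [([197.0, 210.0], 0.86), ([253.0, 139.0], 0.74), ([378.0, 294.0], 0.52)]
peg_right [([167.0, 196.0], 0.86), ([218.0, 134.0], 0.58)]
rest_tail [([212.0, 200.0], 0.66)]Traceback (most recent call last):
  File "<stdin>", line 7, in <module>
ValueError: it knows: box, butter_dish, egg_cup_far, egg_cup_near, jam_jar, lid, lid_hole_left, lid_hole_right, lid_tail, mug, peg_left, peg_right, rest_tail, spoon, stand
```

Run:
```python
from cell import *
import cv2,numpy as np
for n in ("scene","side"):
    f=grab_frame(n); print(n,f["fx"],f["cx"],f["cy"],np.round(f["cam_to_world"],3).tolist())
    if n=="side":
      for t in ("box","lid","stand","lid_hole_left","lid_hole_right","lid_tail","peg_left","peg_right","rest_tail"):
        print(t,[(np.round(d["centre"]).tolist(),round(d["score"],2)) for d in tip_of(n,t)[:4]])
    cv2.imwrite(f"pics/{n}.png",f["img"][:,:,::-1])
print(get_state())
```

```text
scene 386.60595832891937 285.20740814856794 205.2188131972149 [[-0.478, 0.62, -0.622, 1.12], [0.878, 0.343, -0.333, 0.336], [0.007, -0.706, -0.708, 0.824], [0.0, 0.0, 0.0, 1.0]]
side 520.6773399453084 266.32541901354216 210.46457453692136 [[0.802, -0.356, 0.48, -0.272], [-0.597, -0.498, 0.629, -0.981], [0.015, -0.791, -0.612, 1.032], [0.0, 0.0, 0.0, 1.0]]
box [([239.0, 187.0], 0.55), ([364.0, 234.0], 0.22)]
lid [([235.0, 171.0], 0.92), ([168.0, 194.0], 0.63)]
stand [([267.0, 311.0], 0.88), ([336.0, 258.0], 0.81)]
lid_hole_left [([178.0, 178.0], 0.63), ([245.0, 157.0], 0.59)]
lid_hole_right [([198.0, 192.0], 0.82), ([255.0, 174.0], 0.65)]
lid_tail [([158.0, 205.0], 0.96), ([216.0, 178.0], 0.66)]
peg_left [([266.0, 247.0], 0.92), ([342.0, 215.0], 0.82), ([325.0, 257.0], 0.51), ([247.0, 157.0], 0.33)]
peg_right [([368.0, 230.0], 0.96), ([305.0, 266.0], 0.93), ([218.0, 177.0], 0.57)]
rest_tail [([324.0, 256.0], 0.72), ([245.0, 312.0], 0.69), ([364.0, 231.0], 0.23)]
{'clock': 1.05, 'q': array([ 1.03983369e+00,  3.26200747e-01, -1.92567833e-01,  1.05202086e+00,
        2.10480323e-05,  1.43661595e+00]), 'joint_velocities': array([ 9.32114284e-04,  3.81717615e-04, -7.81210346e-05, -8.70036710e-04,
        7.93325515e-04,  1.03433393e-03]), 'tau': array([ 1.72821119e-04, -4.43334103e+01,  2.62765145e+01,  1.05387808e-03,
       -1.58231137e-04,  5.02612778e-07]), 'position': array([0.21253614, 0.50730448, 0.23129266]), 'eef_rot': array([-6.19180168e-01, -3.07995283e+00, -2.10195647e-05]), 'contact_force': array([-0.72867225, -0.00769109, -0.13281969]), 'wrist_torque': array([-0.00312208,  0.0405948 ,  0.03957376]), 'grasp_force': 0.0, 'finger_gap': 1.0016506148772728}
```

View pics/scene.png

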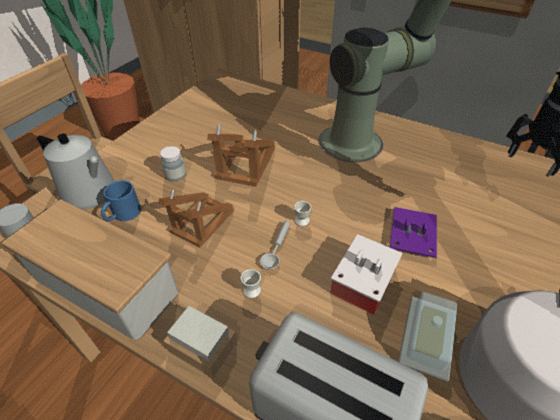

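View pics/side.png

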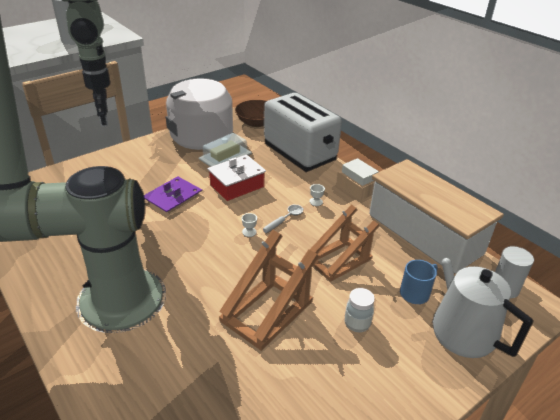

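The scene shows the red box with white lid at about (367,268), holes at (379,290)/(343,274); the purple lid at (414,232) is a decoy. There are two stands, at (243,155) and (200,215). I'll triangulate to tell them apart by size.

```bash
cat > h.py <<'E'
from cell import *
import cv2,numpy as np
from scipy.spatial.transform import Rotation as R
def cam(n):
    f=grab_frame(n); K=np.array([[f["fx"],0,f["cx"]],[0,f["fy"],f["cy"]],[0,0,1]])
    T=f.get("cam_to_world"); 
    return f["img"],K,T,f
def tri(views): # [(K,T,px)...]
    A=np.zeros((3,3));b=np.zeros(3);L=[]
    for K,T,p in views:
        d=T[:3,:3]@np.linalg.solve(K,[p[0],p[1],1]);d/=np.linalg.norm(d);M=np.eye(3)-np.outer(d,d);A+=M;b+=M@T[:3,3];L.append((T[:3,3],M))
    x=np.linalg.solve(A,b); return x,max(np.linalg.norm(M@(x-o)) for o,M in L)
def onz(K,T,p,z):
    d=T[:3,:3]@np.linalg.solve(K,[p[0],p[1],1]);return T[:3,3]+d*(z-T[2,3])/d[2]
E
python3 - <<'E'
from h import *
V={n:cam(n) for n in("scene","side")}
names=("lid","box","lid_hole_left","lid_hole_right","lid_tail","peg_left","peg_right","rest_tail","stand","egg_cup_near","egg_cup_far","spoon","jam_jar","mug")
for t in names:
    D={n:[d for d in tip_of(n,t) if d["score"]>.3] for n in V}
    for a in D["scene"]:
        for b in D["side"]:
            x,e=tri([(V["scene"][1],V["scene"][2],a["centre"]),(V["side"][1],V["side"][2],b["centre"])])
            if e<.02: print(t,x.round(4),round(e,4),np.round(a["centre"],1),np.round(b["centre"],1))
E
```

```text
lid [0.3212 0.3287 0.008 ] 0.0049 [416.3 233.9] [168.4 193.5]
lid [0.5395 0.2574 0.0611] 0.0018 [370.6 267.9] [236.2 169.9]
box [0.5364 0.2518 0.0042] 0.0052 [366.5 279. ] [237.6 185.2]
lid_hole_left [0.6061 0.2976 0.067 ] 0.0001 [377.3 295.1] [245.1 157. ]
lid_hole_left [0.3647 0.3766 0.0241] 0.0041 [431.6 247.4] [172.8 178.7]
lid_hole_right [0.4055 0.287  0.0095] 0.0051 [396.1 247.1] [199.3 192.1]
lid_hole_right [0.588  0.2059 0.0529] 0.0028 [342.9 275.9] [257.  174.3]
lid_tail [0.2591 0.3007 0.0089] 0.0004 [414.2 215.1] [156.8 204.8]
lid_tail [0.4678 0.2547 0.0668] 0.002 [378.3 246.1] [217.6 175.2]
peg_left [ 0.3301 -0.198   0.1489] 0.0035 [251.7 139.2] [265.7 247.1]
peg_left [ 0.3883 -0.1744  0.1887] 0.0101 [251.7 139.2] [283.7 223.2]
peg_left [ 0.6141 -0.1912  0.114 ] 0.0048 [195.3 207.9] [343.6 216.3]
peg_right [ 0.362  -0.3043  0.1456] 0.0027 [216.4 135.3] [302.4 266.8]
peg_right [ 0.6153 -0.2686  0.1199] 0.0042 [171.2 196.3] [363.8 228.8]
rest_tail [ 0.5117 -0.2232  0.0452] 0.005 [212.2 198.7] [322.1 254.5]
rest_tail [ 0.209  -0.2848  0.0487] 0.002 [252.1 137.5] [248.7 317.1]
stand [ 0.5698 -0.229   0.002 ] 0.0023 [201.4 220.9] [338.2 258.8]
stand [ 0.2803 -0.2702  0.0148] 0.0035 [245.5 157.9] [268.8 309.8]
egg_cup_near [0.4241 0.0188 0.0049] 0.002 [302.6 217.9] [249.1 232.4]
egg_cup_far [ 0.7014  0.02   -0.0027] 0.0032 [252.7 292.3] [317.6 202.5]
spoon [0.5417 0.0035 0.0051] 0.0023 [278.2 243.6] [282.6 220.8]
jam_jar [ 0.4438 -0.4361  0.007 ] 0.0004 [174.4 172. ] [358.9 323.2]
mug [ 0.6445 -0.4426 -0.0011] 0.0005 [128.2 212. ] [413.  292.6]
mug [ 0.5545 -0.2437  0.0247] 0.0113 [196.2 210.8] [335.4 257.7]
```

The far stand fits: peg feet at about z=0.115 (expected 0.1135) and rest_tail at about z=0.045 (expected 0.041). The near one is the larger stand. Next I'll check IK at both ends and move above the lid for a close look.

Run:
```python
from h import *
D=R.from_rotvec([0,-np.pi,0]); D2=R.from_rotvec([np.pi,0,0])
n=np.array([-np.sin(.593),0,np.cos(.593)])
for d in(D,D2):
    print(ik([.535,.256,.24],d.as_rotvec()),ik([.535,.256,.07],d.as_rotvec()))
    for h in(.006,.06,.1):
        print(ik(np.array([.57,-.229,.08])+n*h,(R.from_euler('y',-34,degrees=True)*d).as_rotvec()))
movep([.50,.255,.26],D.as_rotvec())
s=get_state();img,K,T,f=cam("wrist");print(s["position"],s["eef_rot"],s["clock"],f["T_tool_cam"])
cv2.imwrite("pics/w1.png",img[:,:,::-1])
Tw=np.eye(4);Tw[:3,:3]=R.from_rotvec(s["eef_rot"]).as_matrix();Tw[:3,3]=s["position"];T=Tw@f["T_tool_cam"]
for t,z in(("lid",.062),("lid_hole_left",.062),("lid_hole_right",.062),("lid_tail",.062)):
    for d in tip_of("wrist",t): print(t,d["score"],d["centre"],onz(K,T,d["centre"],z).round(4))
```

```text
[ 0.32188831  0.40134426 -0.05899251  1.11045955  0.          0.32188831] [ 0.32188831  0.55273368 -0.2833904   0.73467225  0.          0.32188831]
[-0.68466671  0.36262626 -0.82026853 -0.09357926  0.36146176 -0.59500841]
[-0.72930799  0.23650624 -0.83316417  0.03513097  0.38183109 -0.6376437 ]
[-0.76580024  0.14519861 -0.83086867  0.14217856  0.39800978 -0.67300887]
[ 0.32188831  0.40134426 -0.05899251  1.11045955  0.         -2.81970434] [ 0.32188831  0.55273368 -0.2833904   0.73467225  0.         -2.81970434]
[-0.68466671  0.36262626 -0.82026853 -0.09357926  0.36146176  2.54658424]
[-0.72930799  0.23650624 -0.83316417  0.03513097  0.38183109  2.50394896]
[-0.76580024  0.14519861 -0.83086867  0.14217856  0.39800978  2.46858379]
[0.49951438 0.25563605 0.25992775] [ 1.16205546e-03 -3.14121938e+00 -4.34211156e-04] 3.975 [[ 1.60200372e-05 -9.49390664e-01 -3.14097702e-01  8.08544228e-02]
 [ 9.99999851e-01  1.86477524e-04 -5.12642992e-04  3.13443249e-04]
 [ 5.45270632e-04 -3.14097647e-01  9.49390526e-01 -1.41622825e-01]
 [ 0.00000000e+00  0.00000000e+00  0.00000000e+00  1.00000000e+00]]
lid 0.72 [331.2, 1.4] [0.335  0.3094 0.062 ]
lid 0.64 [264.8, 216.7] [0.5372 0.2496 0.062 ]
lid_hole_left 0.76 [302.9, 265.8] [0.596  0.2925 0.062 ]
lid_hole_left 0.7 [383.0, 60.0] [0.3825 0.3604 0.062 ]
lid_hole_left 0.46 [267.7, 152.3] [0.4682 0.2529 0.062 ]
lid_hole_right 0.72 [300.1, 71.6] [0.3926 0.2835 0.062 ]
lid_hole_right 0.62 [223.7, 268.5] [0.5995 0.2027 0.062 ]
lid_tail 0.59 [267.5, 152.7] [0.4686 0.2527 0.062 ]
```

View pics/w1.png

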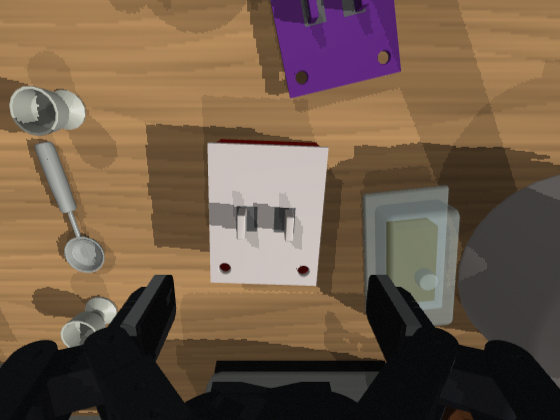

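The picture shows the white plate with corners at about (208,143), (328,149), (316,286), (210,283), its tabs at (242,222)/(290,224), and its holes at (225,268)/(303,270). I'll fit a rectangle to the outline at z=68 mm.

```bash
cat >> h.py <<'E'
def wcam():
    s=get_state();img,K,_,f=cam("wrist")
    Tw=np.eye(4);Tw[:3,:3]=R.from_rotvec(s["eef_rot"]).as_matrix();Tw[:3,3]=s["position"]
    return img,K,Tw@f["T_tool_cam"],s
E
python3 - <<'E'
from h import *
img,K,T,s=wcam()
h=cv2.cvtColor(img,cv2.COLOR_RGB2HSV);m=((h[...,1]<60)&(h[...,2]>90)).astype(np.uint8)
m=cv2.morphologyEx(m,cv2.MORPH_OPEN,np.ones((5,5)))
n,l,st,_=cv2.connectedComponentsWithStats(m);i=l[180,268];print(st[i])
c=cv2.convexHull(max(cv2.findContours((l==i).astype(np.uint8),0,1)[0],key=cv2.contourArea))[:,0]
P=np.array([onz(K,T,p,.068)[:2] for p in c.astype(float)])
r=cv2.minAreaRect((P*1000).astype(np.float32));print(r,cv2.boxPoints(r),s["clock"])
E
```

```text
[  207   142   121   144 15109]
((537.3818359375, 250.14700317382812), (120.1412582397461, 156.5214080810547), 87.93815612792969) [[457.0106  192.93094]
 [613.4306  187.29959]
 [617.75305 307.36307]
 [461.33307 312.99442]] 4.225
```

Run:
```python
from h import *
movep([.50,-.23,.28],[0,-np.pi,0])
img,K,T,s=wcam();print(s["position"],s["clock"])
cv2.imwrite("pics/w2.png",img[:,:,::-1]);np.savez("w2.npz",img=img,K=K,T=T)
for t,z in(("stand",0),("peg_left",.1136),("peg_right",.1136),("rest_tail",.0409)):
    for d in tip_of("wrist",t): print(t,d["score"],d["centre"],onz(K,T,d["centre"],z).round(4))
```

```text
[ 0.50029437 -0.22909974  0.27997785] 6.0417
peg_left 0.86 [312.5, 299.1] [ 0.6198 -0.1841  0.1136]
peg_right 0.83 [230.4, 295.4] [ 0.6154 -0.2713  0.1136]
peg_right 0.81 [169.3, 10.4] [ 0.3501 -0.3111  0.1136]
rest_tail 0.7 [270.6, 181.9] [ 0.5094 -0.2289  0.0409]
```

View pics/w2.png

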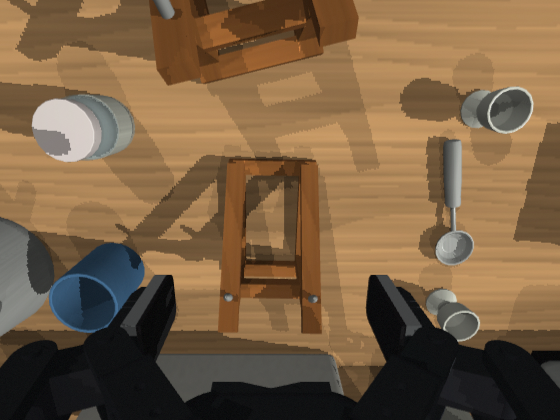

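Pegs are seen nearly end-on at (229,297) and (315,299), 87 mm apart. I'll zoom in to read the rail corners and fit the stand's pose.

Run:
```python
import cv2,numpy as np
im=np.load("w2.npz")["img"][148:344,205:335]
cv2.imwrite("pics/c2.png",cv2.resize(im,None,fx=4,fy=3,interpolation=cv2.INTER_CUBIC)[:,:,::-1])
```

```text
(no output)
```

View pics/c2.png

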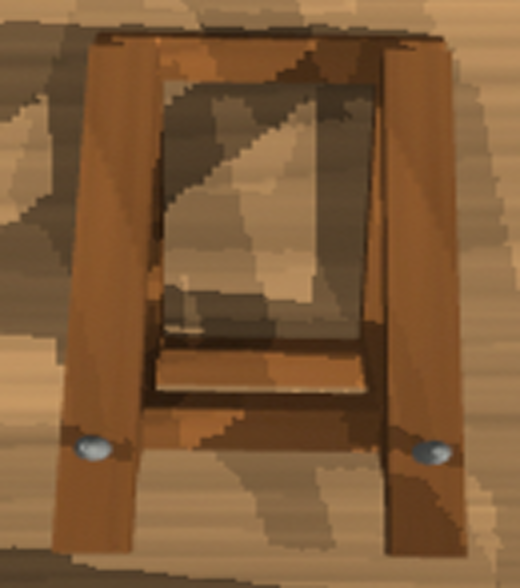

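Run:
```python
import cv2,numpy as np
from scipy.optimize import least_squares
d=np.load("w2.npz");K,T=d["K"],d["T"];a=np.radians(34)
rows=[(95,-54,0,54,551),(95,-34,0,132,552),(95,34,0,387,555),(95,54,0,466,555),(-95,-54,0,92,44),(-95,-34,0,160,45),(-95,34,0,384,49),(-95,54,0,446,49),(60,-44,20,93,448),(60,44,20,433,453)]
A=np.array(rows,float);px=A[:,3:]/[4,3]+[205,148]
s,y,h=A[:,:3].T/1000
M=np.c_[s*np.cos(a)-h*np.sin(a),y,.08+s*np.sin(a)+h*np.cos(a)]
def res(p,full=False):
    c,sn=np.cos(p[2]),np.sin(p[2]);W=np.c_[c*M[:,0]-sn*M[:,1]+p[0],sn*M[:,0]+c*M[:,1]+p[1],M[:,2]]
    C=(W-T[:3,3])@T[:3,:3];u=C@K.T;return (u[:,:2]/u[:,2:]-px)
r=least_squares(lambda p:res(p).ravel(),[.57,-.229,0],loss='soft_l1');print(r.x,np.degrees(r.x[2]));print(res(r.x).round(1))
```

```text
[ 0.56890855 -0.22780249 -0.01892488] -1.084315914019751
[[-0.7  0.5]
 [-0.9  0.5]
 [ 1.1  0.6]
 [ 0.6  0.9]
 [-0.7 -0.2]
 [-0.8 -0.2]
 [ 0.4 -0.4]
 [ 1.7 -0.1]
 [-1.3 -0.4]
 [ 1.3 -0.5]]
```

Run:
```python
from h import *
rot=(R.from_euler('z',-2.06,degrees=True)*R.from_rotvec([0,-np.pi,0])).as_rotvec()
p=np.array([.5374,.2501,0])
movep(p+[0,0,.15],rot)
print(move_l(p+[0,0,.070],.12,until_force=12),get_state()["position"])
grab(50);s=get_state();print(s["finger_gap"],s["grasp_force"],s["contact_force"],s["position"])
if abs(s["finger_gap"]*85-42)<4:
    f0=s["contact_force"]
    move_l(p+[0,0,.12],.08);sleep(.2);s=get_state();print(s["contact_force"]-f0,s["finger_gap"],s["wrist_torque"])
img=cam("side")[0];img2,K,T,s=wcam();print(s["clock"])
cv2.imwrite("pics/g.png",np.hstack([cv2.resize(img[90:270,120:360],(480,360)),cv2.resize(img2,(310,232)).repeat(1,0)[:232].copy() if 0 else cv2.copyMakeBorder(cv2.resize(img2,(310,232)),0,128,0,0,0)])[:,:,::-1])
```

```text
False [0.53804349 0.25009307 0.07062573]
0.46318770334506015 51.050065755844116 [-2.62410671 -1.97119589 12.46462789] [0.53835617 0.25006696 0.07245277]
[  2.40841097   1.81786083 -14.17397474] 0.46240264358291405 [ 0.03278161 -0.03494478 -0.02813579]
10.4583
```

View pics/g.png

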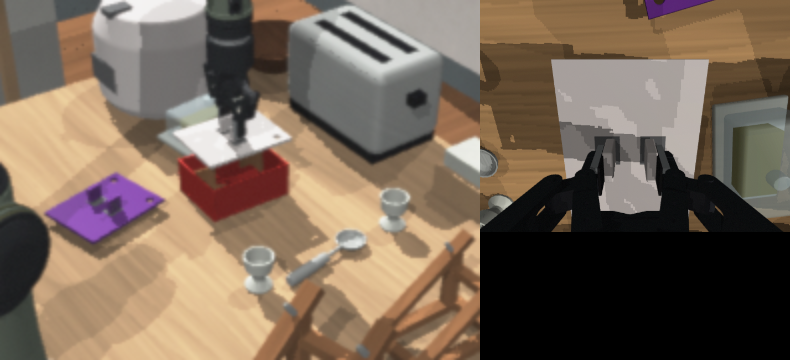

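The side view shows the lid lifted clear and the red box standing on the table; the wrist view shows the lid held squarely. I'll measure the lid in the hand while travelling, starting with a look from the carry pose.

Run:
```python
from h import *
from scipy.optimize import least_squares
p=get_state()["position"]; rot=get_state()["eef_rot"]
move_l([p[0],p[1],.26],.25)
img,K,_,f=cam("wrist");Tc=f["T_tool_cam"]
h=cv2.cvtColor(img,cv2.COLOR_RGB2HSV);m=((h[...,1]<60)&(h[...,2]>90)).astype(np.uint8)
m=cv2.morphologyEx(m,cv2.MORPH_OPEN,np.ones((5,5)))
n,l,st,_=cv2.connectedComponentsWithStats(m);i=l[160,270];M=l==i;print(st[i])
rows=np.arange(140,250,10);L=[];Rr=[]
for r in rows:
    c=np.where(M[r])[0];L.append(c[0]-.5);Rr.append(c[-1]+.5)
cols=np.arange(160,390,15);t=[np.where(M[:,c])[0][0]-.5 for c in cols]
print(L,Rr,t)
a=np.polyfit(rows,L,1);b=np.polyfit(rows,Rr,1);e=np.polyfit(cols,t,1)
def X(a,e): v=(e[0]*a[1]+e[1])/(1-e[0]*a[0]);return [a[0]*v+a[1],v]
def on(a,v):return [a[0]*v+a[1],v]
obs=np.array([X(a,e),X(b,e),on(a,240),on(b,240)])
# tool frame: lid x=-tool x, y=tool y, z=-tool z ; top edge tail x_lid=-78
def proj(P):
    C=(P-Tc[:3,3])@Tc[:3,:3];u=C@K.T;return u[:,:2]/u[:,2:]
def res(q):
    x,y,z,pi,yaw=q  # lid underside origin in tool; pitch about tool y
    Rm=(R.from_euler('zy',[yaw,pi])).as_matrix()@np.diag([-1,1,-1])
    def W(v):return np.array(v)@Rm.T+[x,y,z]
    k=proj(W([[-.078,-.06,.006],[-.078,.06,.006],[.078,-.06,.006],[.078,.06,.006]]))
    o=[*(k[0]-obs[0]),*(k[1]-obs[1])]
    for i,j,w in((0,2,2),(1,3,3)):
        d=k[j]-k[i];o.append(k[i][0]+d[0]*(240-k[i][1])/d[1]-obs[w][0])
    return np.array(o)
r=least_squares(res,[0,0,.0105,0,0],x_scale=.01);print(obs.round(1).tolist(),res([0.001,0,.0105,0,0]).round(1));print(r.x.round(4),np.degrees(r.x[3:]),r.fun.round(2),get_state()["clock"])
```

```text
[  129   107   344   281 57467]
[np.float64(132.5), np.float64(133.5), np.float64(134.5), np.float64(136.5), np.float64(137.5), np.float64(138.5), np.float64(139.5), np.float64(141.5), np.float64(152.5), np.float64(197.5), np.float64(237.5)] [np.float64(409.5), np.float64(407.5), np.float64(459.5), np.float64(458.5), np.float64(472.5), np.float64(472.5), np.float64(471.5), np.float64(471.5), np.float64(471.5), np.float64(470.5), np.float64(470.5)] [np.float64(106.5), np.float64(106.5), np.float64(106.5), np.float64(106.5), np.float64(106.5), np.float64(106.5), np.float64(106.5), np.float64(106.5), np.float64(106.5), np.float64(106.5), np.float64(106.5), np.float64(107.5), np.float64(107.5), np.float64(107.5), np.float64(107.5), np.float64(107.5)]
[[88.0, 105.8], [411.5, 107.6], [191.4, 240.0], [485.9, 240.0]] [ 38.1  -0.4   2.5  -2.2 -47.7 -89.2]
[ 0.0156  0.0203 -0.0316 -0.6361 -0.2117] [-36.44302362 -12.1289481 ] [ 50.6   21.46   0.96 -30.27 -40.88  -5.09] 11.2667
```

The left edge and both corners agree with the nominal grasp to 1–2 px; the misfit came from clutter at the right edge. The lid sits about 11.5 mm beyond the TCP, untilted. Next is the hang, feeling for contact.

```bash
cat >> h.py <<'E'
SR=R.from_euler('z',-1.08,degrees=True)*R.from_euler('y',-34,degrees=True)
N=SR.apply([0,0,1]);UX=SR.apply([1,0,0]);UY=SR.apply([0,1,0]);O=np.array([.5689,-.2278,.08])
HROT=(SR*R.from_rotvec([0,-np.pi,0])).as_rotvec()
def tcp(h,dx=0,dy=0): return O+N*(h+.0115)+UX*(.001+dx)+UY*dy
def hgt():
    s=get_state();d=s["position"]-O;return round(d@N-.0115,4),round(d@UX-.001,4),round(d@UY,4),(SR.inv().apply(s["contact_force"])).round(1),s["clock"]
E
python3 - <<'E'
from h import *
movep(tcp(.075),HROT); print(hgt())
print(move_l(tcp(.030),.08,until_force=6),hgt())
print(move_l(tcp(.003),.04,until_force=6),hgt(),get_state()["finger_gap"])
img=cam("side")[0];img2=cam("scene")[0]
cv2.imwrite("pics/h.png",np.hstack([cv2.resize(img[150:300,260:410],(400,400)),cv2.resize(img2[120:270,130:280],(400,400))])[:,:,::-1])
E
```

```text
(np.float64(0.0749), np.float64(0.0007), np.float64(0.0004), array([-1.3,  0.3, -1.7]), 13.05)
False (np.float64(0.0299), np.float64(0.0), np.float64(0.0003), array([-1.8, -0.1, -0.8]), 13.7583)
False (np.float64(0.0029), np.float64(-0.0001), np.float64(0.0001), array([-1.1, -0.2, -2.1]), 14.5833) 0.4633147863246361
```

View pics/h.png

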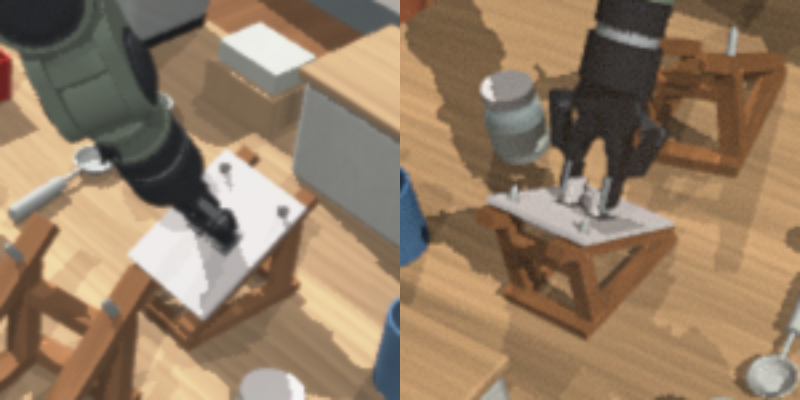

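Both pegs stick up through the holes (crop (225,168)/(282,210) and (515,190)/(585,225)) and no side force shows. I'll set the lid down, release and retreat.

Run:
```python
from h import *
print(move_l(tcp(-.005),.02,until_force=5),hgt())
let_go(); print(hgt(),get_state()["finger_gap"])
move_l(tcp(.06),.08); move_l(tcp(.14),.2); sleep(.3)
img=cam("side")[0];img2=cam("scene")[0]; print(hgt())
cv2.imwrite("pics/r.png",np.hstack([cv2.resize(img[150:300,210:410],(400,300)),cv2.resize(img2[120:320,130:430],(400,300))])[:,:,::-1])
for t,z in(("lid_hole_left",0),("lid_hole_right",0),("lid_tail",0)): print(t,[(np.round(d["centre"]),d["score"]) for d in tip_of("side",t)])
```

```text
True (np.float64(-0.0012), np.float64(0.0003), np.float64(-0.0003), array([0.6, 0.3, 4. ]), 15.0)
(np.float64(-0.0017), np.float64(-0.0013), np.float64(0.0004), array([ 0.4, -0.1,  1. ]), 15.5167) 0.9985578146555983
(np.float64(0.1394), np.float64(-0.0004), np.float64(0.0003), array([0.7, 0.7, 0.6]), 17.3917)
lid_hole_left [(array([177., 181.]), 0.83), (array([345., 216.]), 0.71)]
lid_hole_right [(array([364., 236.]), 0.77), (array([196., 191.]), 0.58)]
lid_tail [(array([324., 257.]), 0.68)]
```

View pics/r.png

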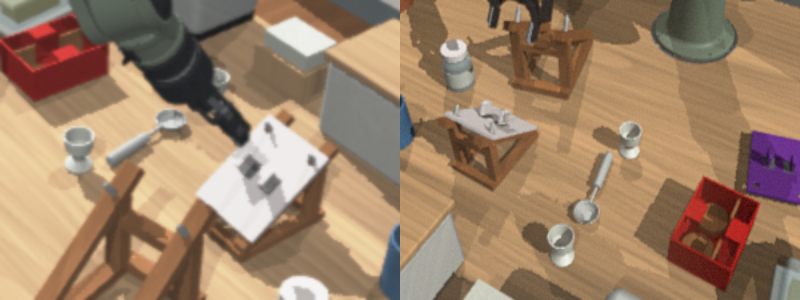

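The lid lies flat on both rails with the pegs through its holes, the box stands open in place, and the gripper is clear.

```bash
python3 -c "
from cell import *
print(sign_off())"
```

```text
the job is handed in; nothing more can be done
None
```

The white lid is off the red box and hangs flat, top side out, on both pegs of the smaller stand; the box stands where it was, and I handed the job in at about 17.5 s of the 48 s allowed.

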